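# Set the voltage selector of a lamp tester by counted clicks and test a lamp module

## Task

The lamp module lying in the nest of the bench tester is to be lit at its rated voltage. With a fingertip push the tester's rotary selector round to the fourth click, counting clockwise from the ringed off mark as zero; do not grip it, and leave it resting in that click. Then press the round test key fully down, hold it down for about a second and let it go; never press the key at another setting, and leave the lamp in its nest and the things round the tester where they lie.

Things in the scene. Friction and masses are not known exactly. Their poses are not given: they have to be found in the camera images.
- tester: the lamp tester, a fixed flat box with aluminium deck, 184 (x) x 282 (y) x 64 mm, black end cheeks, on 21 mm feet. Origin at the centre of its underside on the table; z up, its front faces its own -x. On the level deck, 64 mm above the table: the selector at (0, +65) mm, the test key at (-40, -85) mm, the lamp nest at (+45, -75) mm, in tester x, y. Nothing on the deck stands more than 24 mm above it.
- selector_axis (a point): point on the selector's turning axis (vertical) at deck height, 64 mm above the table. Round it lies a flat black dial plate, 116 mm in diameter and 1 mm thick, with seven white marks 30 degrees apart over half a turn: a ring at off (click 0, tester +y) and then six bars clockwise seen from above; click 3 is at tester +x, click 6 at tester -y. The deck is bare within 75 mm of the axis, apart from the selector.
- selector (a joint): selector angle, rad: 0 at off (lever to tester +y), growing clockwise from above, 0.5236 (30 degrees) a click, stops just past clicks 0 and 6. Turns both ways; starts in one of clicks 0 to 3. Leaving a click takes up to 0.12 N m (3 N at 40 mm from the axis); past half-way (15 degrees) it runs ahead into the next click and stays, within 0.02 rad; short of that it falls back.
- lever_tip (a point): outer end, on top, of the selector's black pointer lever with a white line on it: 44 mm from the axis, 24 mm above the deck. The lever is a bar 13 mm wide, from 10 mm behind to 44 mm ahead of the axis, from 3 mm to 24 mm above the deck, with a round hub 39 mm in diameter, 18 mm high, about the axis; so the lever's sides are free to be pushed between 20 and 44 mm from the axis. A grip or a shove of more than 18 N on it counts as gripping.
- test_key (a joint): travel of the test key in m, 0 released, 0.006 fully down; a spring brings it back up; about 1.5 N starts it, 5 N holds it fully down
- test_key_top (a point): centre of the top of the test key: a grey round push button 30 mm in diameter in a dark steel collar 46 mm in diameter and 12 mm high; released, its top is 18 mm above the deck (82 mm above the table); it moves straight down
- lamp: the lamp module under test, a white strip 102x15x8 mm (with its leads), loose (12 g), lying along tester y in the nest. Origin at the centre of its underside.
- nest (a point): centre of the nest's floor, 2 mm above the deck: a black strip between two rails 7 mm high above the deck, 20 mm apart, with terminal blocks 12 mm high at both ends
- letter_u: bystander: small acrylic letter U, 24x21x16 mm, lying loose on the tester's deck between the selector, the test key and the nest, its middle 45 mm or more from the centre of the key
- letter_z: bystander: acrylic letter Z, 51x41x17 mm, lying on the table in front of the tester
- letter_e: bystander: acrylic letter E, 48x40x18 mm, lying in front of the tester
- next_lamp: bystander: a second lamp module, 102x15x8 mm, lying on the table in front of the tester
- screwdriver: bystander: red-handled screwdriver, 191 mm long, 26 mm thick, lying at the left of the table
- clear_tape: bystander: roll of clear tape, 94 mm diameter, 24 mm high, lying at the left of the table
- glue: bystander: white glue bottle with red tip, 34 mm diameter, 100 mm tall, standing at the right of the table
- tweezers: bystander: tweezers, 122 mm long, 9 mm high, lying near the robot
Mind the look-alikes: they are no part of the job. Leave any pink look-alike of the lamp alone.

How it is judged (in metres and radians):
On the way, in this order (a step that is already met when the one before it is completed fails the run):
1. the selector rests in the fourth click, with no finger on it (value of joint selector between 1.974 and 2.214 rad and velocity of joint selector between -0.1 and 0.1 rad/s and contact force between the fingers and selector below 0.2 N), for 0.3 s.
2. the test key is held fully down, with the selector in the fourth click (value of joint selector between 1.974 and 2.214 rad and value of joint test_key above 0.0048 m), for 0.6 s.
At the end, for the whole second after the job is handed in: the selector is in the fourth click from off (2.094 rad, within 0.12 rad), the test key has been held down (over 4.8 mm for 0.6 s or more) and is up again (under 1 mm), the lamp module lies in its nest (within 12 mm) (value of joint selector between 1.974 and 2.214 rad and value of joint test_key below 0.001 m and distance between lamp and nest below 0.012 m and linear speed of lamp below 0.02 m/s); the robot touches nothing.
It fails at once if the test key is pressed (over 2.5 mm) while the selector is not in the fourth click (value of joint test_key above 0.0025 m and not (value of joint selector between 1.894 and 2.294 rad)).
It fails at once if the selector's lever is gripped or forced (over 18 N) (contact force between the fingers and selector above 18 N).
It fails at once if the lamp module is lifted or pushed out of its nest (over 15 mm) (distance between lamp and nest above 0.015 m).
It fails at once if a thing round the tester is lifted or moved (over 20 mm) (distance of any of letter_u, letter_z, letter_e, next_lamp, screwdriver, clear_tape, glue, tweezers from where it was at the start of the episode above 0.02 m).
It also fails if it takes over 48 s, if anything falls off the work surface, if the arm or the gripper's body presses on something with over 40 N, if the wrist force passes 120 N, or if a joint passes its speed limit or range.

## Robot

A 7-joint arm with a two-finger parallel gripper is mounted at the origin on the work surface; the furniture and walls round the work are solid. World frame = base frame: x ahead of the robot, y to its left, z up, the work surface at z = 0. Lengths are in m, angles in degrees, forces in N, time in s.
With the tool pointing down it reaches from about 0.425 to 0.875 m from the base axis. Payload 4.7 kg.
Tool frame: the origin (TCP) lies midway between the tips of the shut fingers; the grasp point (between the pads) lies 19 mm behind it; z points along the fingers, y is the line along which they close (so a half turn about z gives the same grasp; the last joint's range is limited). The gripper opens to 87 mm and grips with 3 to 60 N. Pads are 19 mm wide; open, the fingers measure 117 mm over their backs; the gripper's body (75 mm by 190 mm) begins 51 mm behind the grasp point.
Start: joints at [70.25, 18.392, -4.016, 83.108, 1.295, 78.541, -3.26], TCP at [0.228, -0.609, 0.223] pointing down, gripper open.
Joint ranges: [-163.93, 163.93], [-17.29, 119.83], [-79.2, 71.16], [3.27, 140.29], [-89.18, 269.18], [5.43, 117.66], [-154.24, 154.24]. Speed limits (degrees/s): [147.25, 147.25, 180, 180, 180, 180, 180].

## Interface

Orientations are given as [roll, pitch, yaw] about the fixed x, y, z axes, in that order (R = Rz(yaw) Ry(pitch) Rx(roll)).
In Python, from cell import env, viewer, boxes_of, masks_of gives the robot as it stands. The module is installed in compiled form; this text tells all that it offers.
- The arm moves only by the tool apply_moves, never from a script. Its argument "moves" is a list of rows, each a list of 7 numbers: the shift along the tool's x, y, z scaled (see below), then the turn, a rotation vector about the tool's x, y, z scaled (see below), then the opening, from 0 (shut) to 1 (fully open). A call has 1 to 20 rows; each row is the pose to reach, as a shift and turn from the pose commanded when the call began, along the tool's axes at that moment; what a row does not reach only later rows make up. The controller multiplies each number of a shift by 0.2 m and each number of a turn by 1.5 rad. A row lasts 1/10 s, in which the tool goes at most 50 mm and 8.59 degrees, less where a joint would pass 70% of its speed; a pose out of reach is approached as far as the arm can. A call with a number of a shift or a turn outside -1 to 1 is refused whole. A call with a gripper value outside its range is refused whole. The fingers move at their own pace and stop on an object; "grip_force" is the grip in N (left out, the last holds). Time passes only in rows, so rows that repeat a pose let the fingers close. It gives the time, the measured TCP pose, the force, the opening and the grip force at its end, in the units of the state.
- env.get_obs(): the state, without advancing time (a new reading comes with each control period).
- viewer.read_camera(name): name is "scene" or "top" or "wrist"; returns the picture (480x640x3 uint8, red, green, blue); there is no depth.
- viewer.get_calibration(name): a dict with "fov_y" (degrees; the focal length in pixels is half the picture's height over the tangent of half this angle, whatever the lens; pixels are square), "cx", "cy" (the principal point, pixels), "position" and "orientation" of the camera in the world. Camera axes: x right, y up, looking along -z (the intrinsics and any distortion apply to the point x, -y, -z); pixel columns grow to the right and rows downward; lengths in m; the calibration is good to about 2 mm. The wrist camera is an equidistant fisheye: a pixel r from the principal point sees the ray r / f radians off the axis. A picture is of the moment at which its call begins: read the wrist's pose just before it. get_calibration takes no time and is no camera call; for the wrist camera it gives the pose at the moment of the call.
- env.sign_off(): hands the job in; it is judged then, once.
Trained networks look in the newest picture that a camera, given by its name, has taken for a name from the list of things; names that differ only in an ending like _2 or _b are one class to them, and where a whole thing is asked for, a point or a joint stands for the part that bears it (a point fixed in the world has none). Each returns a list of dicts, best first, with "conf" (0 to 1); they miss things now and then, are a little off and sometimes report something else, mostly with a low value. They report only what shows in the picture. A call takes as long as a camera call. They do not tell look-alikes from the thing itself.
- boxes_of(camera, target): "location" ([column, row] in pixels, amid what is visible of it).
- masks_of(camera, target): "pixels" (480x640 bool, what is visible of it) and "location" ([column, row] in pixels, amid what is visible of it).
The state is a dict: "time_s": time; "qpos": joint angles; "joint_velocities": joint speeds; "effort": joint torques, N m; "tool_pos": TCP position; "tool_rot": TCP orientation; "force": force on the tool from outside, world axes, zero at the start; "wrist_torque": the same for the moment, N m; "grip_width": finger opening in m; "grasp_force": force on a finger pad.
Only numpy, scipy, OpenCV 4.12 (cv2) and the standard library are available. Lean on these libraries where they do the work, as an engineer would, in place of code of your own. Each camera call takes 0.05 s, during which the arm holds its last target. There are 200 camera calls.

## Working session

There is one attempt and no reset: what is moved stays moved. The work goes in short steps, Python scripts to look and compute and a tool call to move; the robot and the scene stay as the last step left them, time stands still between calls to the robot, and variables do not carry over. Pictures are saved under pics/ and viewed, at most 10 in all, crops included, and the job is handed in when it is done.

Besides the shell and the picture viewer there is one more tool, called after "Emit:" in YAML: its name, and indented under it one key for each argument. apply_moves: Moves the arm, as the interface text tells. Shifts and turns lie within -1 to 1; 1 stands for 0.2 m of shift or 1.5 rad of turn. Its arguments: {"type":"object","properties":{"moves":{"type":"array","items":{"type":"array","items":{"type":"number","minimum":-1,"maximum":1}}},"grip_force":{"type":"number"}},"required":["moves"]}

```bash
mkdir -p pics
python3 - <<'E'
from cell import env, viewer, boxes_of, masks_of
import cv2,numpy as np
o=env.get_obs();print(o['time_s'],o['tool_pos'],o['tool_rot'],o['grip_width'],o['force'])
for c in('top','scene'):
    im=viewer.read_camera(c);cv2.imwrite(f'pics/{c}.png',im[:,:,::-1])
    k=viewer.get_calibration(c);print(c,k)
    for t in('tester','selector','lever_tip','test_key_top','lamp','selector_axis','letter_u','nest'):
        print(t,[(np.round(b['location']),round(b['conf'],2)) for b in boxes_of(c,t)[:3]])
E
```

```text
0.0 [ 0.22801561 -0.60809055  0.2214371 ] [-1.79888659e+02  5.27976163e-03  2.05611471e+01] 0.08673201130730021 [-0.56790393 -0.31210091  0.07059914]
top {'fov_y': 47.04439000068202, 'cx': 323.49734156017985, 'cy': 232.5714078520181, 'position': array([0.27272223, 0.02815488, 1.2627924 ]), 'orientation': array([ 11.76526649,  -0.22237054, -92.82023635])}
tester [(array([335., 216.]), 0.93)]
selector [(array([302., 212.]), 0.57), (array([374., 224.]), 0.25)]
lever_tip [(array([305., 209.]), 0.88)]
test_key_top []
lamp [(array([366., 190.]), 0.67), (array([218., 148.]), 0.62)]
selector_axis []
letter_u [(array([258., 304.]), 0.7), (array([354., 211.]), 0.57), (array([433., 304.]), 0.56)]
nest [(array([332., 215.]), 0.57)]
scene {'fov_y': 42.0525249525131, 'cx': 314.7684390119338, 'cy': 241.1662419373014, 'position': array([-0.24495323, -0.77272639,  1.10049665]), 'orientation': array([ 47.79527822,   1.13147691, -46.25098054])}
tester [(array([330., 282.]), 0.72)]
selector []
lever_tip []
test_key_top []
lamp [(array([331., 284.]), 0.74)]
selector_axis [(array([331., 284.]), 0.71), (array([265., 294.]), 0.21)]
letter_u [(array([342., 366.]), 0.57), (array([225., 271.]), 0.48)]
nest [(array([328., 282.]), 0.65)]
```

View pics/top.png

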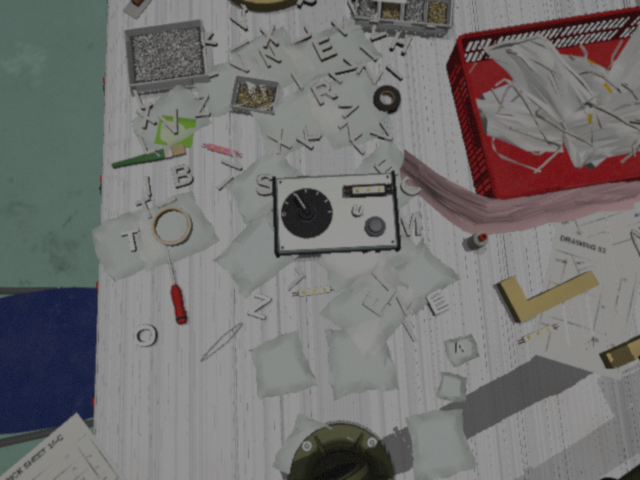

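View pics/scene.png

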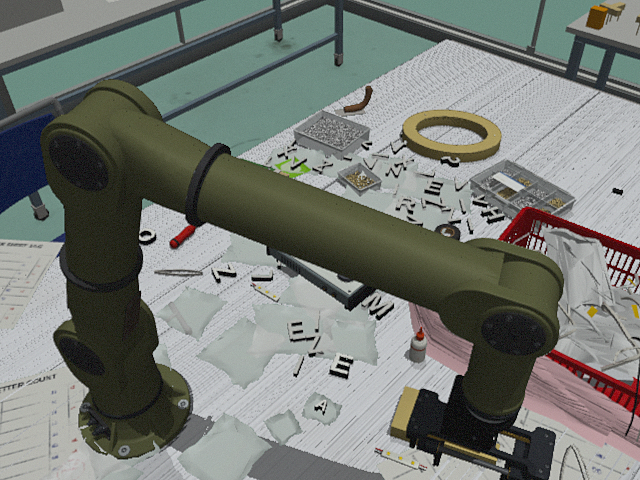

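The top view shows the tester at about (336,215), with the dial at (305,212), the key at (376,226) and the lamp at (366,190). The scene view has the arm covering part of the tester. I'll enlarge the tester and project model points onto it.

```bash
cat > h.py <<'E'
import numpy as np,cv2
from scipy.spatial.transform import Rotation as R
def cam(k):
    return k['position'],R.from_euler('xyz',k['orientation'],degrees=True).as_matrix(),240/np.tan(np.radians(k['fov_y']/2)),k['cx'],k['cy']
def pix2w(k,uv,z,fish=False):
    p,M,f,cx,cy=cam(k);a=np.array([uv[0]-cx,uv[1]-cy])/f
    if fish:
        t=np.hypot(*a);s=np.sin(t)/t if t>1e-9 else 1;d=np.array([a[0]*s,-a[1]*s,-np.cos(t)])
    else: d=np.array([a[0],-a[1],-1.])
    d=M@d;return p+d*(z-p[2])/d[2]
def w2pix(k,P,fish=False):
    p,M,f,cx,cy=cam(k);c=M.T@(np.array(P)-p);a=np.array([c[0],-c[1]]);z=-c[2];r=np.hypot(*a)
    s=np.arctan2(r,z)/r if fish else 1/z
    return np.array([cx,cy])+f*a*s
E
python3 - <<'E'
from cell import env, viewer
from h import *
im=cv2.imread('pics/top.png');k=viewer.get_calibration('top')
a=pix2w(k,(305,212),.065);b=pix2w(k,(376,226),.082);print(a,b)
d=(b-a)[:2];yaw=np.arctan2(d[1],d[0])-np.arctan2(-150,-40);print('yaw',np.degrees(yaw),np.hypot(*d))
yw=R.from_euler('z',yaw).as_matrix();o=a-yw@[0,.065,0];print(o)
x0,y0=260,165;c=cv2.resize(im[y0:y0+105,x0:x0+150],None,fx=5,fy=5,interpolation=cv2.INTER_CUBIC)
def mk(p,col):
    u=(w2pix(k,yw@np.array(p)+[o[0],o[1],0])-[x0,y0]+.5)*5;cv2.circle(c,tuple(int(v) for v in u),3,col,-1)
for i in range(7):
    t=i*np.pi/6;mk([.058*np.sin(t),.065+.058*np.cos(t),.065],(0,0,255))
mk([0,.065,.065],(0,255,0));mk([-.04,-.085,.082],(0,255,0));mk([.045,-.075,.072],(0,255,0))
for sx in(-1,1):
    for sy in(-1,1): mk([sx*.092,sy*.141,.064],(255,0,0))
cv2.imwrite('pics/c1.png',c)
E
```

```text
[0.57059851 0.05023834 0.065     ] [ 0.52726773 -0.10429258  0.082     ]
yaw -0.7321864360028123 0.1604909970372483
[ 0.56976789 -0.01475636  0.065     ]
```

View pics/c1.png

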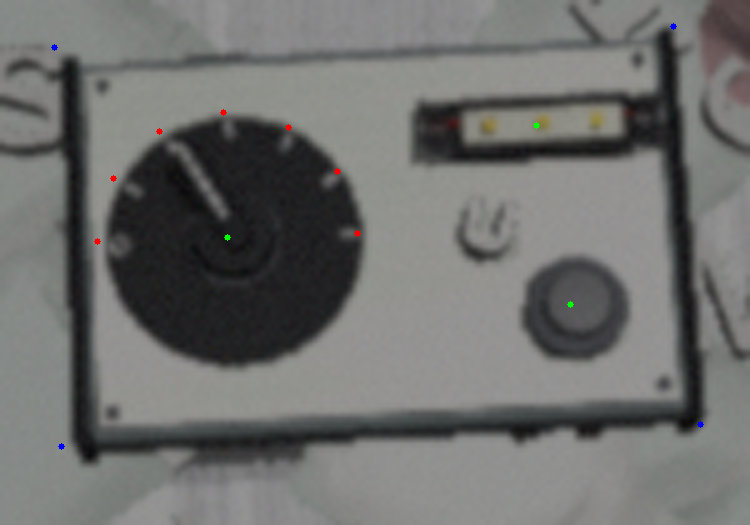

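The lever (white line) sits at click 2 and the other marks fit the model. The dial centre is at crop (234,241), which is (306.3,212.7) full-frame. The key top is at (579,301), or (375.3,224.7). I'll correct the estimate and work out the approach.

```bash
cat >> h.py <<'E'
def shift(o,P,yaw):
    T=R.from_euler('xyz',o['tool_rot'],degrees=True);G=R.from_euler('xyz',[180,0,yaw],degrees=True)
    return np.round(T.inv().apply(np.array(P)-o['tool_pos'])/.2,3),np.round((T.inv()*G).as_rotvec()/1.5,3)
E
python3 - <<'E'
from cell import env, viewer
from h import *
k=viewer.get_calibration('top')
a=pix2w(k,(306.3,212.7),.065);b=pix2w(k,(375.3,224.7),.082);print(a,b)
d=(b-a)[:2];yaw=np.arctan2(d[1],d[0])-np.arctan2(-150,-40);print('yaw',np.degrees(yaw),np.hypot(*d))
print(shift(env.get_obs(),[a[0]-.05,a[1]-.05,.23],30+np.degrees(yaw)))
E
```

```text
[0.56884879 0.04740419 0.065     ] [ 0.53025754 -0.10295783  0.082     ]
yaw 0.536833065330795 0.15523538261318018
(array([ 2.425, -2.327, -0.037]), array([ 0.   ,  0.   , -0.116]))
```

Emit:
apply_moves:
  moves:
    - [0.81,-0.776,0,0,0,0,0]
    - [0.81,-0.776,0,0,0,0,0]
    - [0.81,-0.776,0,0,0,0,0]
    - [0.81,-0.776,0,0,0,0,0]
    - [0.81,-0.776,0,0,0,0,0]
    - [0.81,-0.776,0,0,0,0,0]

```text
time_s: 1.5
tool_pos: [0.3284, -0.4025, 0.2232]
tool_rot: [180.0, -0.1, 21.0]
force: [0.3, 0.1, -0.2]
grip_width: 0.047
grasp_force: 0.0
```

Emit:
apply_moves:
  moves:
    - [0.81,-0.776,0,0,0,0,0]
    - [0.81,-0.776,0,0,0,0,0]
    - [0.81,-0.776,0,0,0,0,0]
    - [0.81,-0.776,0,0,0,0,0]
    - [0.81,-0.776,0,0,0,0,0]
    - [0.81,-0.776,0,0,0,0,0]

```text
time_s: 2.1
tool_pos: [0.4244, -0.2012, 0.223]
tool_rot: [180.0, -0.1, 20.9]
force: [-0.1, -1.5, 0.5]
grip_width: 0.0026
grasp_force: 0.0
```

Emit:
apply_moves:
  moves:
    - [0.81,-0.776,0,0,0,-0.116,0]
    - [0.81,-0.776,0,0,0,-0.116,0]
    - [0.81,-0.776,0,0,0,-0.116,0]
    - [0.81,-0.776,0,0,0,-0.116,0]
    - [0.81,-0.776,0,0,0,-0.116,0]
    - [0.81,-0.776,0,0,0,-0.116,0]
    - [0.81,-0.776,0,0,0,-0.116,0]
    - [0.81,-0.776,0,0,0,-0.116,0]

```text
time_s: 2.9
tool_pos: [0.5196, -0.005, 0.2223]
tool_rot: [180.0, 0.1, 30.3]
force: [-0.6, -0.9, -0.4]
grip_width: 0.0006
grasp_force: 0.0
```

Run:
```python
from cell import env, viewer
from h import *
o=env.get_obs();print(o['time_s'],o['tool_pos'],o['tool_rot'],o['grip_width'],o['force'])
k=viewer.get_calibration('wrist');print(k)
im=viewer.read_camera('wrist')[:,:,::-1].copy();cv2.imwrite('pics/w1raw.png',im)
yw=R.from_euler('z',.537,degrees=True).as_matrix();o=np.array([.5688,.0474,0])-yw@[0,.065,0]
def mk(p,col):
    u=w2pix(k,yw@np.array(p)+o,True);cv2.circle(im,tuple(int(round(v)) for v in u),2,col,-1)
for i in range(24):
    t=i*np.pi/12;mk([.058*np.sin(t),.065+.058*np.cos(t),.065],(0,0,255))
mk([0,.065,.088],(0,255,0));mk([.044*.866,.065+.022,.088],(0,255,0));mk([.045,-.075,.072],(0,255,0))
for i in range(12):
    t=i*np.pi/6;mk([-.04+.015*np.sin(t),-.085+.015*np.cos(t),.082],(0,255,0))
cv2.imwrite('pics/w1.png',im)
```

```text
2.9 [ 0.51956624 -0.0049975   0.22226678] [1.79967885e+02 6.35285872e-02 3.02942806e+01] 0.0005618215710955873 [-0.61731105 -0.88353276 -0.3783483 ]
{'fov_y': 65.70646984690485, 'cx': 322.7438864528747, 'cy': 240.41972707989095, 'position': array([0.58164372, 0.03241771, 0.38285208]), 'orientation': array([-1.55280019e+01, -2.15838161e-02, -5.97531204e+01])}
```

View pics/w1.png

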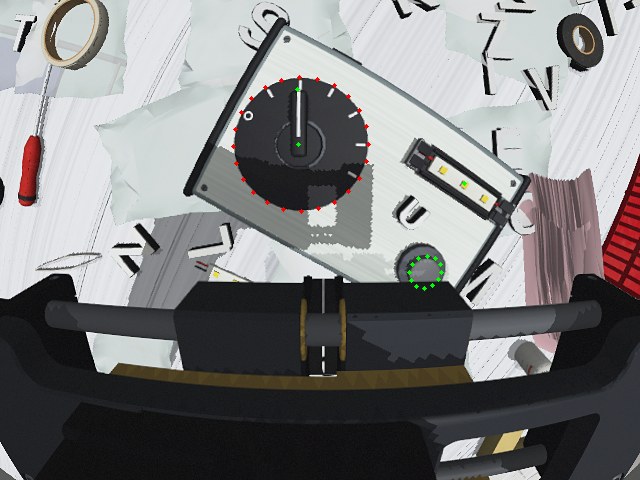

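The dial and lever (at click 2) and the lamp match the projection. The key appears about 8 mm off, nearer (419,264), so I'll check it later. Next I'll go above the lever's anticlockwise side.

Run:
```python
from cell import env
from h import *
o=env.get_obs();y=np.radians(30.5);A=np.array([.5688,.0474])
P=A+.035*np.array([np.cos(y),np.sin(y)])-.038*np.array([np.sin(y),-np.cos(y)])
print(P,shift(o,[*P,.12],30.5),shift(o,[*P,.075],30.5))
```

```text
[0.57967056 0.09790575] (array([ 0.519, -0.292,  0.511]), array([ 0.   ,  0.001, -0.002])) (array([ 0.519, -0.292,  0.736]), array([ 0.   ,  0.001, -0.002]))
```

Emit:
apply_moves:
  moves:
    - [0.519,-0.292,0.2,0,0,0,0]
    - [0.519,-0.292,0.3,0,0,0,0]
    - [0.519,-0.292,0.3,0,0,0,0]
    - [0.519,-0.292,0.51,0,0,0,0]
    - [0.519,-0.292,0.6,0,0,0,0]
    - [0.519,-0.292,0.67,0,0,0,0]
    - [0.519,-0.292,0.7,0,0,0,0]
    - [0.519,-0.292,0.73,0,0,0,0]
    - [0.519,-0.292,0.73,0,0,0,0]

```text
time_s: 3.85
tool_pos: [0.5798, 0.1004, 0.0768]
tool_rot: [180.0, -0.0, 30.5]
force: [-0.0, -0.2, 0.2]
grip_width: 0.0008
grasp_force: 0.0
```

Run:
```python
from cell import env, viewer
from h import *
o=env.get_obs();print(o['time_s'],o['tool_pos'],o['tool_rot'],o['force'])
cv2.imwrite('pics/w2.png',viewer.read_camera('wrist')[100:400,120:520,::-1])
```

```text
3.85 [0.57982795 0.1003804  0.07678204] [ 1.79965540e+02 -1.81081834e-02  3.04740182e+01] [-0.03089211 -0.21205005  0.20933121]
```

View pics/w2.png

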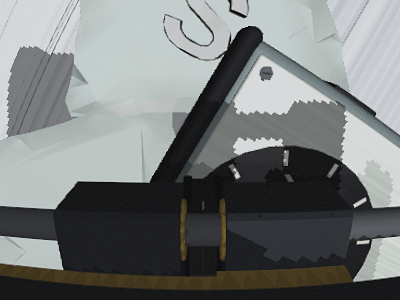

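The fingertips are low beside the lever with clear deck around them. I'll push slowly along tool +y.

Emit:
apply_moves:
  moves:
    - [0,0.03,0,0,0,0,0]
    - [0,0.06,0,0,0,0,0]
    - [0,0.08,0,0,0,0,0]

```text
time_s: 4.2
tool_pos: [0.5885, 0.0861, 0.0771]
tool_rot: [179.9, -0.0, 30.5]
force: [1.1, -0.7, -0.1]
grip_width: 0.0003
grasp_force: 0.0
```

Emit:
apply_moves:
  moves:
    - [0,0.01,0,0,0,0,0]
    - [0,0.02,0,0,0,0,0]
    - [0,0.02,0,0,0,0,0]

```text
time_s: 4.5
tool_pos: [0.5898, 0.0835, 0.0765]
tool_rot: [180.0, 0.0, 30.5]
force: [0.3, -0.0, -0.2]
grip_width: 0.0003
grasp_force: 0.0
```

Emit:
apply_moves:
  moves:
    - [0,0.01,0,0,0,0,0]
    - [0,0.02,0,0,0,0,0]
    - [0,0.02,0,0,0,0,0]

```text
time_s: 4.8
tool_pos: [0.5918, 0.08, 0.0765]
tool_rot: [180.0, 0.0, 30.5]
force: [0.3, -0.1, -0.5]
grip_width: 0.0003
grasp_force: 0.0
```

Emit:
apply_moves:
  moves:
    - [0,0.01,0,0,0,0,0]
    - [0,0.02,0,0,0,0,0]
    - [0,0.02,0,0,0,0,0]

```text
time_s: 5.1
tool_pos: [0.5937, 0.0773, 0.0765]
tool_rot: [-180.0, -0.0, 30.5]
force: [-0.6, 1.7, 0.1]
grip_width: 0.0003
grasp_force: 0.8
```

Emit:
apply_moves:
  moves:
    - [0,0.01,0,0,0,0,0]
    - [0,0.02,0,0,0,0,0]
    - [0,0.02,0,0,0,0,0]

```text
time_s: 5.4
tool_pos: [0.5959, 0.0744, 0.0765]
tool_rot: [-179.9, -0.1, 30.6]
force: [-0.2, 4.3, -0.5]
grip_width: 0.0003
grasp_force: 2.0
```

Run:
```python
from cell import env
from h import *
o=env.get_obs();A=np.array([.5688,.0474])
for th in range(68,113,3):
    y=np.radians(90.5-th);P=A+.036*np.array([np.cos(y),np.sin(y)])-.013*np.array([np.sin(y),-np.cos(y)])
    s,t=shift(o,[*P,o['tool_pos'][2]],90.5-th);print(th,s,t)
```

```text
68 [ 0.002  0.008 -0.   ] [-0.001 -0.001  0.094]
71 [ 0.004  0.018 -0.   ] [-0.001 -0.001  0.129]
74 [ 0.005  0.028 -0.   ] [-0.001 -0.001  0.164]
77 [ 0.006  0.038 -0.   ] [-0.001 -0.     0.199]
80 [ 0.006  0.048 -0.   ] [-0.001 -0.     0.233]
83 [ 0.006  0.058 -0.   ] [-0.001 -0.     0.268]
86 [ 0.005  0.068 -0.   ] [-0.001 -0.     0.303]
89 [ 0.004  0.078 -0.   ] [-0.001 -0.     0.338]
92 [ 0.002  0.088 -0.   ] [-0.001 -0.     0.373]
95 [-0.001  0.098 -0.   ] [-0.001 -0.     0.408]
98 [-0.004  0.107 -0.   ] [-0.001 -0.     0.443]
101 [-0.007  0.117 -0.   ] [-0.001 -0.     0.478]
104 [-0.011  0.126 -0.   ] [-0.001 -0.     0.513]
107 [-0.015  0.135 -0.   ] [-0.001 -0.     0.548]
110 [-0.02   0.144 -0.   ] [-0.001 -0.     0.583]
```

Emit:
apply_moves:
  moves:
    - [0.001,0.004,0,0,0,0.05,0]
    - [0.002,0.008,0,0,0,0.094,0]
    - [0.004,0.018,0,0,0,0.129,0]
    - [0.005,0.028,0,0,0,0.164,0]
    - [0.006,0.038,0,0,0,0.199,0]
    - [0.006,0.048,0,0,0,0.233,0]
    - [0.006,0.058,0,0,0,0.268,0]
    - [0.006,0.058,0,0,0,0.268,0]

```text
time_s: 6.2
tool_pos: [0.6028, 0.0628, 0.0764]
tool_rot: [179.9, 0.0, 7.4]
force: [-0.8, 1.8, -0.0]
grip_width: 0.0006
grasp_force: 0.5
```

```bash
cat > plan.py <<'E'
import sys
from cell import env
from h import *
o=env.get_obs();A=np.array([.5688,.0474]);d=o['tool_pos'][:2]-A;y=np.radians(o['tool_rot'][2])
print(o['force'],'rad',d@[np.cos(y),np.sin(y)],'tan',d@[np.sin(y),-np.cos(y)],'th',90.5-o['tool_rot'][2])
for th in range(*map(int,sys.argv[1:4])):
    y=np.radians(90.5-th);P=A+.036*np.array([np.cos(y),np.sin(y)])-.013*np.array([np.sin(y),-np.cos(y)])
    s,t=shift(o,[*P,o['tool_pos'][2]],90.5-th);print(th,s,t)
E
python3 plan.py 86 113 3
```

```text
[-0.79787661  1.77825605 -0.01346157] rad 0.03573867719101815 tan -0.01087646548195189 th 83.0632409573683
86 [ 0.004 -0.001 -0.   ] [0.001 0.    0.034]
89 [0.007 0.008 0.   ] [0.001 0.    0.069]
92 [0.009 0.018 0.   ] [0.001 0.    0.104]
95 [0.011 0.028 0.   ] [0.001 0.    0.139]
98 [0.012 0.038 0.   ] [0.001 0.    0.174]
101 [0.013 0.048 0.   ] [0.001 0.    0.209]
104 [0.013 0.058 0.   ] [0.001 0.    0.244]
107 [0.012 0.068 0.   ] [0.001 0.    0.279]
110 [0.011 0.078 0.   ] [ 0.001 -0.     0.313]
```

Emit:
apply_moves:
  moves:
    - [0.004,0.0,0,0,0,0.034,0]
    - [0.007,0.008,0,0,0,0.069,0]
    - [0.009,0.018,0,0,0,0.104,0]
    - [0.011,0.028,0,0,0,0.139,0]
    - [0.012,0.038,0,0,0,0.174,0]
    - [0.013,0.048,0,0,0,0.209,0]
    - [0.013,0.058,0,0,0,0.244,0]
    - [0.013,0.058,0,0,0,0.244,0]

```text
time_s: 7.0
tool_pos: [0.607, 0.0518, 0.0765]
tool_rot: [179.9, -0.0, -13.4]
force: [-0.5, -1.2, 0.3]
grip_width: 0.0002
grasp_force: 0.0
```

```bash
python3 plan.py 107 114 3
```

```text
[-0.50782157 -1.18282745  0.34919672] rad 0.0361457476673307 tan -0.0131687394513452 th 103.93359859922012
107 [0.002 0.011 0.   ] [ 0.001 -0.     0.036]
110 [0.005 0.02  0.   ] [ 0.001 -0.001  0.071]
113 [0.007 0.03  0.   ] [ 0.001 -0.001  0.105]
```

Emit:
apply_moves:
  moves:
    - [0.002,0.011,0,0,0,0.036,0]
    - [0.004,0.017,0,0,0,0.06,0]
    - [0.004,0.017,0,0,0,0.06,0]

```text
time_s: 7.3
tool_pos: [0.6069, 0.0479, 0.0765]
tool_rot: [179.9, -0.0, -18.6]
force: [0.2, 0.6, 0.6]
grip_width: 0.0006
grasp_force: 0.0
```

Emit:
apply_moves:
  moves:
    - [0,-0.05,0,0,0,0,0]
    - [0,-0.05,-0.1,0,0,0,0]
    - [0,-0.05,-0.3,0,0,0,0]
    - [0,-0.05,-0.5,0,0,0,0]
    - [0,-0.05,-0.5,0,0,0,0]

```text
time_s: 7.8
tool_pos: [0.6139, 0.0606, 0.1832]
tool_rot: [-179.8, -0.6, -18.5]
force: [0.2, -0.0, -0.2]
grip_width: 0.0001
grasp_force: 0.0
```

Run:
```python
from cell import env
from h import *
o=env.get_obs();print(o['time_s'],o['tool_pos'],o['tool_rot'])
print(shift(o,[.48,-.09,.2],0))
```

```text
7.8 [0.6139242  0.06061131 0.18320377] [-179.76170702   -0.60368991  -18.50001892]
(array([-0.395,  0.926, -0.092]), array([-0.002, -0.007, -0.215]))
```

Now to a viewpoint where the wrist camera sees both the selector and the key.

Emit:
apply_moves:
  moves:
    - [-0.395,0.926,-0.2,0,0,-0.215,0]
    - [-0.395,0.926,-0.2,0,0,-0.215,0]
    - [-0.395,0.926,-0.2,0,0,-0.215,0]
    - [-0.395,0.926,-0.2,0,0,-0.215,0]
    - [-0.395,0.926,-0.2,0,0,-0.215,0]
    - [-0.395,0.926,-0.2,0,0,-0.215,0]
    - [-0.395,0.926,-0.2,0,0,-0.215,0]

```text
time_s: 8.5
tool_pos: [0.4767, -0.0899, 0.2164]
tool_rot: [-180.0, -0.0, -0.0]
force: [-0.1, -0.4, -0.5]
grip_width: 0.0006
grasp_force: 0.0
```

Run:
```python
from cell import env, viewer
from h import *
o=env.get_obs();print(o['time_s'],o['tool_pos'],o['tool_rot'],o['force'])
k=viewer.get_calibration('wrist')
im=viewer.read_camera('wrist')[:,:,::-1].copy();cv2.imwrite('pics/w3raw.png',im)
yw=R.from_euler('z',.537,degrees=True).as_matrix();o=np.array([.5688,.0474,0])-yw@[0,.065,0]
def mk(p,col):
    u=w2pix(k,yw@np.array(p)+o,True);cv2.circle(im,tuple(int(round(v)) for v in u),2,col,-1);return u
t=np.radians(120);mk([.044*np.sin(t),.065+.044*np.cos(t),.088],(0,0,255));mk([0,.065,.088],(0,0,255));mk([.045,-.075,.072],(0,255,0))
print(mk([-.04,-.085,.082],(0,255,0)))
cv2.imwrite('pics/w3.png',im)
```

```text
8.5 [ 0.47674098 -0.08986438  0.21635487] [-1.79966920e+02 -3.18023602e-02 -3.49518541e-02] [-0.07424834 -0.36526033 -0.53151011]
[340.04314773 163.4241798 ]
```

View pics/w3.png

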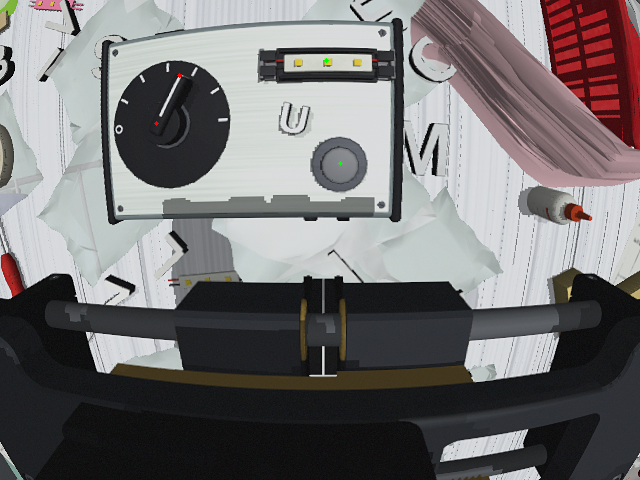

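The lever rests at click 4 (white line near (180,76)). The key's projection (340,163) sits on the visible key top. I'll go above the key.

Emit:
apply_moves:
  moves:
    - [0.267,0.066,0,0,0,0,0]
    - [0.267,0.066,0.2,0,0,0,0]
    - [0.267,0.066,0.4,0,0,0,0]
    - [0.267,0.066,0.55,0,0,0,0]
    - [0.267,0.066,0.6,0,0,0,0]
    - [0.267,0.066,0.62,0,0,0,0]
    - [0.267,0.066,0.62,0,0,0,0]

```text
time_s: 9.25
tool_pos: [0.5303, -0.1038, 0.0931]
tool_rot: [-180.0, -0.1, -0.1]
force: [0.0, -0.3, 0.3]
grip_width: 0.0002
grasp_force: 0.0
```

Emit:
apply_moves:
  moves:
    - [0,0,0.02,0,0,0,0]
    - [0,0,0.04,0,0,0,0]
    - [0,0,0.06,0,0,0,0]
    - [0,0,0.075,0,0,0,0]

```text
time_s: 9.65
tool_pos: [0.5308, -0.1049, 0.08]
tool_rot: [179.9, -0.2, -0.2]
force: [-6.9, 1.5, 28.7]
grip_width: 0.0004
grasp_force: 14.2
```

Force is already 28.7 N at z = 0.080. I'll look at the lamp and key to see whether the key is down.

Run:
```python
from cell import env, viewer
from h import *
im=viewer.read_camera('wrist')[:,:,::-1];o=env.get_obs();print(o['time_s'],o['tool_pos'],o['tool_rot'],o['force'],o['wrist_torque'],o['grip_width'])
cv2.imwrite('pics/w4.png',cv2.resize(im[40:360,120:520],None,fx=1.8,fy=1.8))
```

```text
9.7 [ 0.53069297 -0.10492019  0.08030548] [ 1.79921814e+02 -1.40147751e-01 -1.63171341e-01] [-3.27443843  1.65076541 12.9193017 ] [0.17928109 0.78720995 0.03101825] 0.0003851905217410752
```

View pics/w4.png

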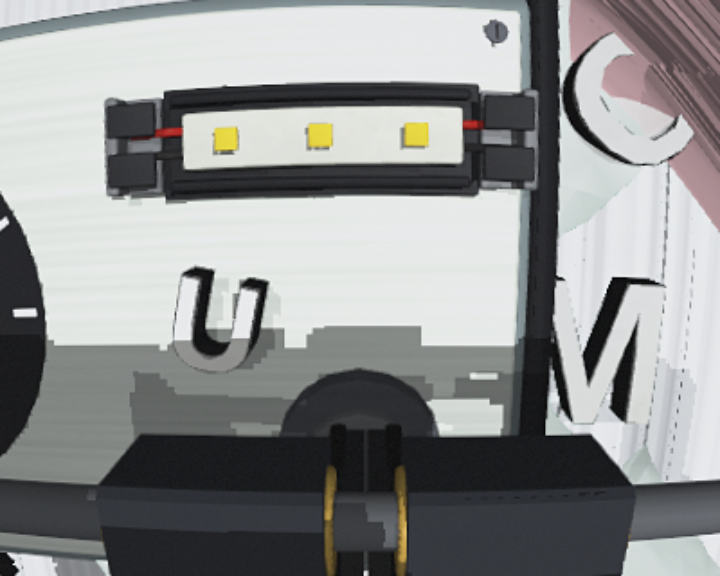

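Emit:
apply_moves:
  moves:
    - [0,0,0,0,0,0,0]
    - [0,0,0,0,0,0,0]

```text
time_s: 9.9
tool_pos: [0.5307, -0.1049, 0.0803]
tool_rot: [179.9, -0.2, -0.2]
force: [-4.1, 1.1, 14.1]
grip_width: 0.0004
grasp_force: 7.2
```

Emit:
apply_moves:
  moves:
    - [0,0,0.01,0,0,0,0]
    - [0,0,0.01,0,0,0,0]
    - [0,0,0.01,0,0,0,0]

```text
time_s: 10.2
tool_pos: [0.5308, -0.105, 0.0801]
tool_rot: [179.9, -0.2, -0.2]
force: [-8.5, 1.6, 25.9]
grip_width: 0.0003
grasp_force: 12.8
```

The contact is stiff, so I'm on a hard stop. I'll back off and press again in small steps, reading the force profile to confirm the key's spring travel.

Emit:
apply_moves:
  moves:
    - [0,0,-0.06,0,0,0,0]
    - [0,0,-0.06,0,0,0,0]
    - [0,0,-0.06,0,0,0,0]

```text
time_s: 10.5
tool_pos: [0.5289, -0.1049, 0.0871]
tool_rot: [180.0, 0.0, -0.2]
force: [0.1, 0.1, 0.3]
grip_width: 0.0004
grasp_force: 0.0
```

Emit:
apply_moves:
  moves:
    - [0,0,0.01,0,0,0,0]
    - [0,0,0.01,0,0,0,0]
    - [0,0,0.01,0,0,0,0]

```text
time_s: 10.8
tool_pos: [0.5288, -0.1049, 0.085]
tool_rot: [-180.0, 0.1, -0.2]
force: [-0.2, -1.0, 2.2]
grip_width: 0.0004
grasp_force: 1.1
```

Emit:
apply_moves:
  moves:
    - [0,0,0.01,0,0,0,0]
    - [0,0,0.01,0,0,0,0]
    - [0,0,0.01,0,0,0,0]

```text
time_s: 11.1
tool_pos: [0.5289, -0.1048, 0.0834]
tool_rot: [180.0, 0.1, -0.2]
force: [-1.4, -0.4, 3.1]
grip_width: 0.0005
grasp_force: 1.5
```

Emit:
apply_moves:
  moves:
    - [0,0,0.01,0,0,0,0]
    - [0,0,0.01,0,0,0,0]
    - [0,0,0.01,0,0,0,0]

```text
time_s: 11.4
tool_pos: [0.5291, -0.1048, 0.0816]
tool_rot: [180.0, 0.0, -0.2]
force: [-1.9, -0.2, 3.9]
grip_width: 0.0001
grasp_force: 2.1
```

Emit:
apply_moves:
  moves:
    - [0,0,0.01,0,0,0,0]
    - [0,0,0.01,0,0,0,0]
    - [0,0,0.01,0,0,0,0]

```text
time_s: 11.7
tool_pos: [0.5293, -0.1048, 0.0804]
tool_rot: [180.0, 0.0, -0.2]
force: [-4.1, 0.0, 8.9]
grip_width: 0.0004
grasp_force: 4.9
```

The profile fits the key: the spring starts near 0.086 and hits the stop at 0.080, which is 6 mm of travel. I'll hold it about a second, then release and retreat.

Emit:
apply_moves:
  moves:
    - [0,0,0.003,0,0,0,0]
    - [0,0,0.003,0,0,0,0]
    - [0,0,0.003,0,0,0,0]
    - [0,0,0.003,0,0,0,0]
    - [0,0,0.003,0,0,0,0]
    - [0,0,0.003,0,0,0,0]
    - [0,0,0.003,0,0,0,0]
    - [0,0,0.003,0,0,0,0]
    - [0,0,0.003,0,0,0,0]
    - [0,0,0.003,0,0,0,0]
    - [0,0,0.003,0,0,0,0]

```text
time_s: 12.8
tool_pos: [0.5293, -0.1048, 0.0803]
tool_rot: [180.0, 0.0, -0.2]
force: [-5.4, -0.6, 13.6]
grip_width: 0.0004
grasp_force: 6.5
```

Emit:
apply_moves:
  moves:
    - [0,0,-0.1,0,0,0,0]
    - [0,0,-0.3,0,0,0,0]
    - [0,0,-0.5,0,0,0,0]
    - [-0.25,0,-0.7,0,0,0,0]
    - [-0.25,0,-0.7,0,0,0,0]
    - [-0.25,0,-0.7,0,0,0,0]
    - [-0.25,0,-0.7,0,0,0,0]

```text
time_s: 13.5
tool_pos: [0.4797, -0.1044, 0.2184]
tool_rot: [180.0, -0.0, -0.2]
force: [-0.0, 0.1, -0.4]
grip_width: 0.0004
grasp_force: 0.0
```

Run:
```python
from cell import env, viewer
from h import *
im=viewer.read_camera('wrist')[:,:,::-1];o=env.get_obs();print(o['time_s'],o['tool_pos'],o['force'])
cv2.imwrite('pics/w5.png',im)
```

```text
13.55 [ 0.47954412 -0.10429895  0.21788192] [ 0.05447924 -0.17478397 -0.1194696 ]
```

View pics/w5.png

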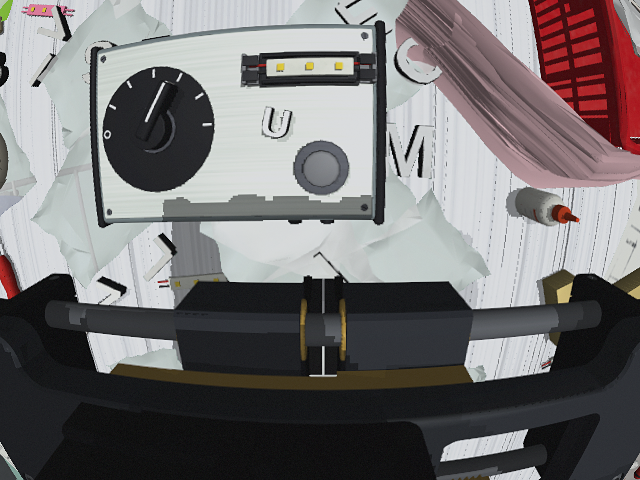

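The lever rests at click 4 (tip near (168,85)), the key at (321,166) is up, the lamp is in its nest and the U is where it was. I'm handing in.

```bash
python3 -c "
from cell import env
print(env.sign_off())"
```

```text
the job is handed in; nothing more can be done
None
```

I pushed the selector to the fourth click, held the test key fully down for about a second and let it go, and handed the job in at about 13.6 s; the sign-off returned no verdict. I also pressed the key an extra time, for about half a second at the same setting, and I could not tell from the pictures whether the lamp lit.

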